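# Shut and latch the vanity door left ajar

### The job

One of the three small doors under the raised stone top has been left ajar: push that door shut, then press its own latch button in until it is fully home, both with gentle pressure. Shut the door before the button goes in, and do not pull the door wider open. Leave the other two doors and their buttons as they are, also the button that stands out on a shut door, and do not disturb or pick up anything on the stone or the counter.

Things in the scene. Friction and masses are not known exactly. Their poses are not given: they have to be found in the camera images.
- vanity: low cabinet on the counter with a raised quartz top, 240 mm deep (x), 700 mm long (y), 180 mm high, the top slab 20 mm thick; origin at the centre of its underside. Its front with three equal small doors side by side (centres 225 mm apart) faces the robot, along the cabinet's own -x; the shut doors' faces lie 120 mm in front of the origin. Which of the three places holds which door changes
- door_a (a joint): hinge of the door that stands ajar (0.22 to 0.5 rad at the start), in rad: 0 is shut, and it grows as the door swings out towards the robot. It turns easily (well under 1 N at the latch) and stays wherever it is left; shut, it rests against a firm stop with its face flush with the edge of the stone top.
- latch_a (a joint): travel of the latch button of door_a, in m: 0 is standing out (its face 22 mm proud of the door), 0.016 is fully home (its face 6 mm proud). It slides straight into the door, takes about 3 to 4 N to move, has no spring and stays where it is pushed.
- button_face_a (a point): centre of the front face of that button: a chrome disc 26 mm across, on a 38 mm rosette 3 mm proud of the door; 136 mm above the counter, 44 mm below the stone top, 186 mm from the hinge line, 35 mm from the door's free edge. Axes turn with the door: x straight into the door (the way to press), y along it towards the hinge, z up.
- door_hinge_a (a point): point on the hinge line of that door, in the plane of its front face, 136 mm above the counter like the button; axes turn with the door: x into the door, y from the free edge to the hinge, z up. The door face reaches from here 221 mm along -y.
- door_b (a joint): hinge of the door that is shut but off the latch: its button stands out and is to stay so; built and measured like door_a
- latch_b (a joint): travel of the latch button of door_b; like latch_a: 0 standing out, 0.016 home
- button_face_b (a point): centre of the front face of the button on door_b, axes as for button_face_a
- door_c (a joint): hinge of the door that is shut and latched, its button home; built and measured like door_a
- latch_c (a joint): travel of the latch button of door_c; like latch_a: 0 standing out, 0.016 home
- button_face_c (a point): centre of the front face of the button on door_c, axes as for button_face_a
- tumbler: chrome toothbrush tumbler, 72 mm across, 100 mm tall, a blue toothbrush leaning in it (170 mm to its tip), on the raised stone top; origin under its centre
- soap_dish: grey stone soap dish with a cream soap bar, 85 x 125 mm, 34 mm high, on the raised stone top; origin under its centre
- balm_tin: round tin of lip balm, 46 mm across, 18 mm high, brass-coloured lid, on the raised stone top; origin under its centre
- flosser: white plastic flosser handle lying on the raised stone top, 22 mm wide, 160 mm long along its own y, 18 mm high; origin under its centre
- lotion: amber bottle with black cap, 56 mm across, 130 mm tall, standing on the counter to the left of the cabinet's front; origin under its centre
- perfume: green glass perfume bottle with brass cap, 32 x 55 mm, 90 mm tall, standing on the counter to the right; origin under its centre
- comb: black comb lying on the counter in front of the doors, 35 x 170 mm, 8 mm thick; origin under its centre
- locker_b: box of the locker behind door_b, 225 mm wide, with that door and button; origin under its centre, 20 mm above the counter
- locker_c: box of the locker behind door_c, 225 mm wide, with that door and button; origin under its centre, 20 mm above the counter
- locker_a: locker whose door stands ajar, 225 mm wide; origin under its centre, 20 mm above the counter. Its walnut door (like the other two) is 221 mm wide, 136 mm high, 18 mm thick, 0.32 kg, lower edge 22 mm and upper edge 158 mm above the counter, hung on its left side (+y) as seen from the robot, the latch button near the upper right corner

How it is judged:
By the outcome, as a careful person would: the job done as asked, in the order asked, and still so for the second after the job is handed in, with the robot touching nothing.
It also fails if it takes over 40 s, if anything falls off the work surface, if the arm or the gripper's body presses on something with over 40 N, if the wrist force passes 120 N, or if a joint passes its speed limit or range.

### The arm

A 7-joint arm with a two-finger parallel gripper is mounted at the origin on the work surface. World frame = base frame: x ahead of the robot, y to its left, z up, the work surface at z = 0. Lengths are in m, angles in degrees, forces in N, time in s.
With the tool pointing down it reaches from about 0.425 to 0.875 m from the base axis. Payload 4.7 kg.
Tool frame: the origin (TCP) lies between the finger pads; the fingertips stand 8 mm ahead of it and the grasp point (between the pads) lies 11 mm behind it; z points along the fingers, y is the line along which they close (so a half turn about z gives the same grasp; the last joint's range is limited). The gripper opens to 87 mm and grips with 3 to 60 N. Pads are 19 mm wide; open, the fingers measure 117 mm over their backs; the gripper's body (75 mm by 190 mm) begins 51 mm behind the grasp point.
Start: joints at [-67.89, 18.392, -4.016, 83.108, 1.295, 78.541, -3.26], TCP at [0.236, 0.606, 0.208] pointing down, gripper open.
Joint ranges: [-163.93, 163.93], [-17.29, 119.83], [-79.2, 71.16], [3.27, 140.29], [-89.18, 269.18], [5.43, 117.66], [-154.24, 154.24]. Speed limits (degrees/s): [147.25, 147.25, 180, 180, 180, 180, 180].

### API

Orientations are given as [roll, pitch, yaw] about the fixed x, y, z axes, in that order (R = Rz(yaw) Ry(pitch) Rx(roll)).
In Python, from cell import env, viewer gives the robot as it stands. The module is installed in compiled form; this text tells all that it offers.
- The arm moves only by the tool arm_command, never from a script. Its argument "series" is a list of rows, each a list of 2 entries, a list of its own where there are three numbers: the shift along the tool's x, y, z in mm, then the turn about the tool's z in rad. A call has exactly 5 rows; each row is the pose to reach, as a shift and turn from the pose commanded when the call began, along the tool's axes at that moment; what a row does not reach only later rows make up. A row lasts 1/10 s, in which the tool goes at most 50 mm and 8.59 degrees, less where a joint would pass 70% of its speed; a pose out of reach is approached as far as the arm can. A call with a gripper value outside its range is refused whole. "grip" is the gripper command: -1 is fully open, 1 is shut, values between are in proportion, set as the call begins (left out, the last holds). The fingers move at their own pace and stop on an object; "grip_force" is the grip in N (left out, the last holds). Time passes only in rows, so rows that repeat a pose let the fingers close, or fill a call up. It gives the time, the measured TCP pose, the force, the opening and the grip force at its end, in the units of the state.
- env.get_obs(): the state, without advancing time (a new reading comes with each control period).
- viewer.read_camera(name): name is "scene" or "top" or "wrist"; returns (picture, depth): 400x640x3 uint8, blue, green, red; 400x640 float32, m along the optical axis (not along the pixel's ray), 0 where there is no reading.
- viewer.calibration(name): a dict with "K" (3x3 intrinsics, pixels), "T" (4x4, takes a point from camera to world coordinates); the wrist camera has in their place "hand_eye" (4x4, takes a point from camera to tool coordinates, whose origin is the TCP and whose axes are the flange's). Camera axes: x right, y up, looking along -z (the intrinsics and any distortion apply to the point x, -y, -z); pixel columns grow to the right and rows downward; lengths in m; the calibration is good to about 2 mm. A picture is of the moment at which its call begins: read the wrist's pose just before it. calibration takes no time and is no camera call.
- env.sign_off(): hands the job in; it is judged then, once.
The state is a dict: "time_s": time; "qpos": joint angles; "joint_velocities": joint speeds; "effort": joint torques, N m; "tool_pos": TCP position; "tool_rot": TCP orientation; "force": force on the tool from outside, world axes, zero at the start; "wrist_torque": the same for the moment, N m; "grip_width": finger opening in m; "grasp_force": force on a finger pad.
Only numpy, scipy, OpenCV 4.12 (cv2) and the standard library are available. Lean on these libraries where they do the work, as an engineer would, in place of code of your own. Each camera call takes 0.05 s, during which the arm holds its last target. There are 200 camera calls.

## Working session

There is one attempt and no reset: what is moved stays moved. The work goes in short steps, Python scripts to look and compute and a tool call to move; the robot and the scene stay as the last step left them, time stands still between calls to the robot, and variables do not carry over. Pictures are saved under pics/ and viewed, at most 10 in all, crops included, and the job is handed in when it is done.

Besides the shell and the picture viewer there is one more tool, called after "Call:" by a JSON object that holds its "name" and its "arguments". arm_command: Moves the arm, as the interface text tells. Its arguments: {"type":"object","properties":{"series":{"type":"array"},"grip":{"type":"number"},"grip_force":{"type":"number"}},"required":["series"]}

```bash
mkdir -p pics; python3 - <<'E'
from cell import env, viewer
import cv2, numpy as np
o=env.get_obs()
print({k:np.round(v,3).tolist() for k,v in o.items()})
for n in("scene","top"):
    p,d=viewer.read_camera(n); cv2.imwrite(f"pics/{n}0.png",p); np.save(f"{n}0.npy",d)
    c=viewer.calibration(n); print(n,{k:np.round(v,4).tolist() for k,v in c.items()})
print({k:np.round(v,4).tolist() for k,v in viewer.calibration("wrist").items()})
E
```

```text
{'time_s': 0.0, 'qpos': [-67.889, 18.439, -4.014, 83.174, 1.296, 78.54, -3.259], 'joint_velocities': [-0.002, 0.046, 0.085, -0.028, -0.027, -0.074, -0.002], 'effort': [0.0, -49.128, -0.404, -31.252, -0.064, 0.044, 0.0], 'tool_pos': [0.236, 0.605, 0.207], 'tool_rot': [-179.892, 0.007, 158.699], 'force': [-0.44, -0.443, 0.366], 'wrist_torque': [-0.039, 0.002, 0.016], 'grasp_force': 0.0, 'grip_width': 0.087}
scene {'K': [[378.8406, 0.0, 322.8416], [0.0, 378.8406, 197.9933], [0.0, 0.0, 1.0]], 'T': [[-0.5629, -0.7897, 0.2441, 0.8835], [0.8265, -0.5382, 0.1648, 0.2384], [0.0013, 0.2945, 0.9556, 1.1825], [0.0, 0.0, 0.0, 1.0]]}
top {'K': [[414.9233, 0.0, 323.4548], [0.0, 414.9233, 198.4235], [0.0, 0.0, 1.0]], 'T': [[0.0271, 0.9799, -0.1975, 0.3159], [-0.9996, 0.0269, -0.0038, 0.0501], [0.0016, 0.1975, 0.9803, 1.4166], [0.0, 0.0, 0.0, 1.0]]}
{'K': [[354.1138, 0.0, 320.071], [0.0, 354.1138, 196.1587], [0.0, 0.0, 1.0]], 'hand_eye': [[0.0003, 0.958, 0.2867, 0.0783], [1.0, -0.0002, -0.0003, 0.0001], [-0.0002, 0.2867, -0.958, -0.1762], [0.0, 0.0, 0.0, 1.0]]}
```

View pics/scene0.png

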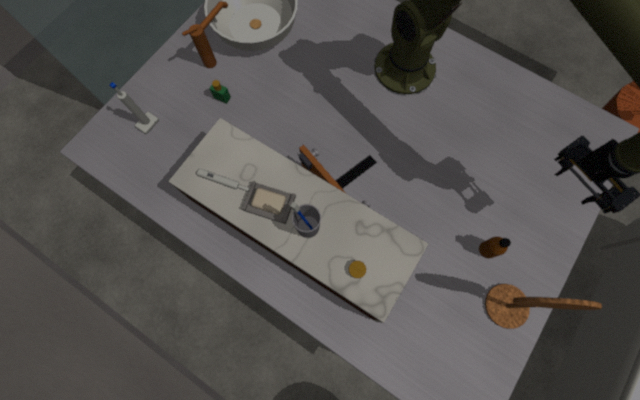

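View pics/top0.png

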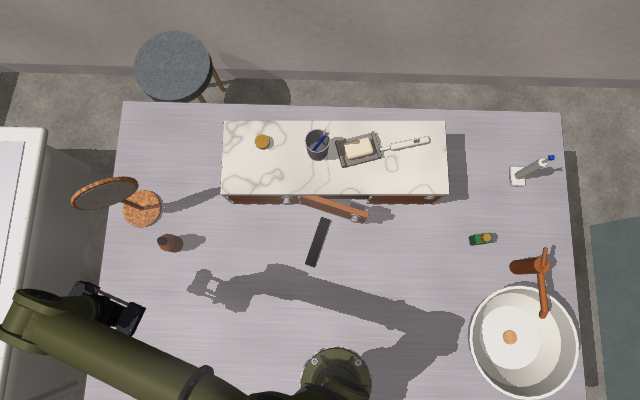

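The middle door stands ajar: the top view shows its top edge from the hinge at about (302,196) to the free edge at (367,216), with its button near (362,214). The stone's front edge runs along row ~194 from x=221 to 449. The scene view agrees, with the door from (300,148) to (340,190). Next I measure the slab and the door edge.

```bash
cat > h.py <<'E'
import cv2, numpy as np
from cell import env, viewer
def ray(cam,uv):
    c=viewer.calibration(cam);K,T=c["K"],c["T"];uv=np.atleast_2d(uv).astype(float)
    d=np.c_[(uv[:,0]-K[0,2])/K[0,0],-(uv[:,1]-K[1,2])/K[1,1],-np.ones(len(uv))]
    return T[:3,3],d@T[:3,:3].T
def plane(cam,uv,z):
    o,d=ray(cam,uv);return o+d*((z-o[2])/d[:,2])[:,None]
def dep(cam,uv,D):
    o,d=ray(cam,uv);uv=np.atleast_2d(uv).astype(int);return o+d*D[uv[:,1],uv[:,0]][:,None]
E
python3 - <<'E'
from h import *
np.set_printoptions(precision=4,suppress=True)
for cam in("top","scene"):
    D=np.load(cam+"0.npy");im=cv2.imread(f"pics/{cam}0.png")
    v,u=np.mgrid[:400,:640];uv=np.c_[u.ravel(),v.ravel()]
    P=dep(cam,uv,D).reshape(400,640,3)
    m=((abs(P[...,2]-.18)<.008)&(P[...,0]>.4)&(abs(P[...,1])<.6)).astype(np.uint8)
    m=cv2.morphologyEx(m,cv2.MORPH_CLOSE,np.ones((25,25)))
    m=cv2.morphologyEx(m,cv2.MORPH_OPEN,np.ones((9,9)))
    ct=max(cv2.findContours(m,cv2.RETR_EXTERNAL,cv2.CHAIN_APPROX_NONE)[0],key=cv2.contourArea)[:,0]
    w=plane(cam,ct,.18)[:,:2].astype(np.float32);r=cv2.minAreaRect(w*1000)
    print(cam,"slab z",np.median(P[m>0][:,2]),"rect mm",r,cv2.boxPoints(r))
    # door: walnut colour, ahead of the slab
    hsv=cv2.cvtColor(im,cv2.COLOR_BGR2HSV)
    b=((hsv[...,0]<22)&(hsv[...,1]>90)&(hsv[...,2]>70)&(P[...,2]>.13)&(P[...,2]<.17)&(P[...,0]>.35)&(abs(P[...,1])<.3))
    q=P[b];print("door pts",len(q))
    if len(q)>5:
        i=np.argsort(q[:,1]);print(q[i[::max(1,len(i)//14)]])
    box=np.argwhere(b);print(box.min(0),box.max(0))
im=cv2.imread("pics/top0.png")[170:235,270:400];cv2.imwrite("pics/crop.png",cv2.resize(im,None,fx=6,fy=6,interpolation=cv2.INTER_CUBIC))
E
```

```text
top slab z 0.18008827004538364 rect mm ((699.0911254882812, 25.0643310546875), (239.20565795898438, 698.4993896484375), 1.5894293785095215) [[ 569.8471  370.8622]
 [ 589.2215 -327.3684]
 [ 828.3351 -320.7336]
 [ 808.9608  377.4971]]
door pts 595
[[ 0.5877 -0.2977  0.1536]
 [ 0.5859 -0.1961  0.1485]
 [ 0.5836 -0.1262  0.1348]
 [ 0.5175 -0.0707  0.1597]
 [ 0.5325 -0.0521  0.16  ]
 [ 0.5389 -0.0277  0.1554]
 [ 0.5476 -0.0121  0.1571]
 [ 0.5437  0.0064  0.1586]
 [ 0.5527  0.0251  0.1577]
 [ 0.5589  0.0438  0.1557]
 [ 0.5616  0.0624  0.1554]
 [ 0.5643  0.0811  0.1549]
 [ 0.5715  0.1033  0.1478]
 [ 0.5744  0.2239  0.1332]
 [ 0.573   0.2906  0.131 ]]
[196 245] [218 437]
scene slab z 0.18022541710653217 rect mm ((701.8656005859375, 22.209716796875), (240.06698608398438, 698.8335571289062), 1.561826467514038) [[ 572.3531  368.2251]
 [ 591.4003 -330.3488]
 [ 831.3781 -323.8057]
 [ 812.3309  374.7682]]
door pts 327
[[ 0.5301 -0.0822  0.1597]
 [ 0.5321 -0.0702  0.1569]
 [ 0.5393 -0.0578  0.1572]
 [ 0.5345 -0.047   0.1547]
 [ 0.5428 -0.034   0.1583]
 [ 0.5472 -0.0238  0.1582]
 [ 0.5501 -0.0112  0.1584]
 [ 0.5451 -0.0005  0.1552]
 [ 0.5612  0.0105  0.1573]
 [ 0.5528  0.0223  0.1564]
 [ 0.5632  0.0328  0.1541]
 [ 0.5688  0.0435  0.1581]
 [ 0.5649  0.0548  0.1584]
 [ 0.5703  0.0687  0.1588]
 [ 0.5712  0.0897  0.1606]]
[145 300] [191 343]
```

View pics/crop.png

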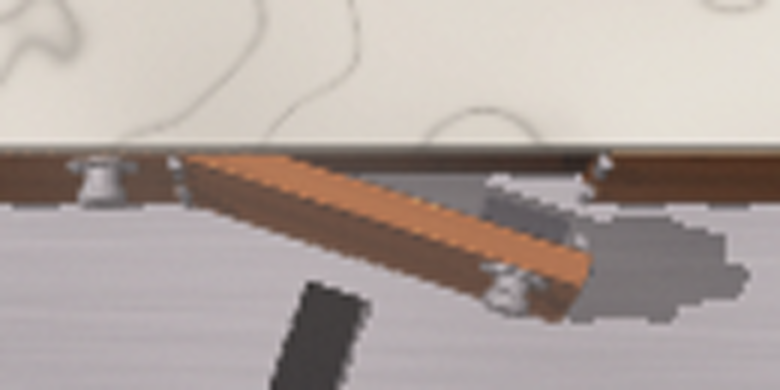

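The middle door (A) is open about 0.32 rad. Its hinge is near (0.578, 0.131), and the cabinet is yawed +1.6°. The slab measures 239 × 698 mm at z = 0.180, which agrees with the text. The button when shut should be at about (0.561, -0.056, 0.136). I approach with the fingers closed and the camera side facing away from the cabinet.

Call:
{"name": "arm_command", "arguments": {"series": [[[-30,-35,0],0],[[-60,-70,0],0],[[-90,-105,0],0],[[-120,-140,0],0],[[-150,-175,0],0]], "grip": 1, "grip_force": 10}}

```text
time_s: 0.6
tool_pos: [0.3126, 0.3859, 0.2076]
tool_rot: [-180.0, -0.0, 158.7]
force: [1.2, 0.4, 0.2]
grip_width: 0.0552
grasp_force: 0.0
```

Call:
{"name": "arm_command", "arguments": {"series": [[[-30,-35,0],0],[[-60,-70,0],0],[[-90,-105,0],0],[[-120,-140,0],0],[[-150,-175,0],0]]}}

```text
time_s: 1.1
tool_pos: [0.3886, 0.1686, 0.2078]
tool_rot: [180.0, -0.0, 158.7]
force: [1.2, -0.8, 0.1]
grip_width: 0.0153
grasp_force: 0.0
```

Call:
{"name": "arm_command", "arguments": {"series": [[[-29,-32,0],-0.13],[[-58,-64,0],-0.26],[[-87,-96,0],-0.4],[[-115,-127,0],-0.4],[[-115,-127,0],-0.4]]}}

```text
time_s: 1.6
tool_pos: [0.4507, 0.004, 0.2082]
tool_rot: [-179.9, 0.1, -178.9]
force: [1.2, -0.9, -0.9]
grip_width: 0.0003
grasp_force: 0.0
```

```bash
python3 - <<'E'
from h import *
from scipy.spatial.transform import Rotation as R
o=env.get_obs();p,D=viewer.read_camera("wrist");c=viewer.calibration("wrist");K=c["K"]
T=np.eye(4);T[:3,:3]=R.from_euler("xyz",o["tool_rot"],degrees=True).as_matrix();T[:3,3]=o["tool_pos"];T=T@c["hand_eye"]
v,u=np.mgrid[:400,:640]
d=np.stack([(u-K[0,2])/K[0,0],-(v-K[1,2])/K[1,1],-np.ones(u.shape)],-1)@T[:3,:3].T
P=T[:3,3]+d*D[...,None];np.save("wP.npy",P)
np.set_printoptions(precision=4,suppress=True)
top=(abs(P[...,2]-.158)<.003)&(P[...,0]>.48)&(P[...,0]<.6)&(abs(P[...,1]-.02)<.12)&(D>0)
q=P[top];print(len(q))
# front edge of the door top: min x in y bins; slab front edge likewise
for y in np.arange(-.08,.12,.02):
    s=q[abs(q[:,1]-y)<.004]; sl=P[(abs(P[...,2]-.18)<.004)&(abs(P[...,1]-y)<.004)&(P[...,0]>.5)]
    print(round(y,2),s[:,0].min() if len(s) else None, sl[:,0].min() if len(sl) else None)
# button: lowest-x points with z .125-.15
b=P[(P[...,2]>.125)&(P[...,2]<.153)&(P[...,0]<.53)&(P[...,0]>.47)&(P[...,1]<0)&(P[...,1]>-.1)]
print(b[np.argsort(b[:,0])][::max(1,len(b)//12)])
cv2.imwrite("pics/w0.png",p)
E
```

```text
285
-0.08 None None
-0.06 None None
-0.04 None None
-0.02 None None
0.0 0.5492178754740812 None
0.02 None None
0.04 None None
0.06 None None
0.08 None None
0.1 None None
[]
```

View pics/w0.png

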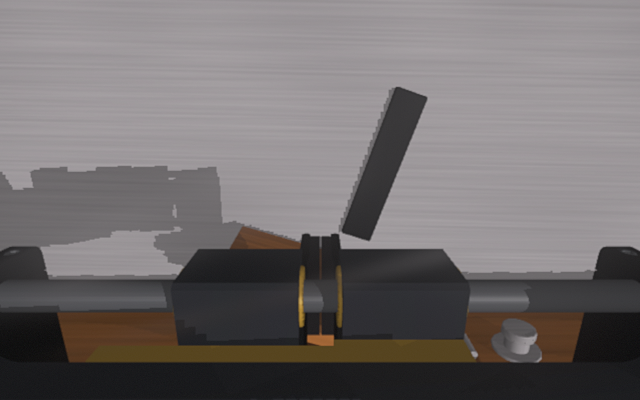

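The wrist view shows the comb at (385,160) well below and in front. The left door's standing button is at (517,335), and the gripper hides the rest. The top-view geometry is enough to go on, so I lower the arm in front of the door, between the hinge and the button.

Call:
{"name": "arm_command", "arguments": {"series": [[[0,2,20],0],[[0,4,40],0],[[0,6,60],0],[[0,6,74],-0.01],[[0,6,74],-0.01]]}}

```text
time_s: 2.15
tool_pos: [0.4471, 0.0176, 0.132]
tool_rot: [-180.0, -0.3, -177.7]
force: [0.5, 0.1, -1.1]
grip_width: 0.0004
grasp_force: 0.0
```

Call:
{"name": "arm_command", "arguments": {"series": [[[-10,0,0],0],[[-22,0,0],0],[[-34,0,0],0],[[-46,0,0],0],[[-56,0,0],0]]}}

```text
time_s: 2.65
tool_pos: [0.5073, 0.0193, 0.1352]
tool_rot: [180.0, 0.1, -177.8]
force: [0.4, -0.2, -0.9]
grip_width: -0.0
grasp_force: 0.0
```

Call:
{"name": "arm_command", "arguments": {"series": [[[-6,0,0],0],[[-12,0,0],0],[[-18,0,0],0],[[-24,0,0],0],[[-28,0,0],0]]}}

```text
time_s: 3.15
tool_pos: [0.5335, 0.0196, 0.134]
tool_rot: [-180.0, -0.0, -177.8]
force: [-1.2, -0.6, -0.7]
grip_width: 0.0004
grasp_force: 0.4
```

Call:
{"name": "arm_command", "arguments": {"series": [[[-4,0,0],0],[[-9,0,0],0],[[-14,0,0],0],[[-19,0,0],0],[[-24,0,0],0]]}}

```text
time_s: 3.65
tool_pos: [0.5577, 0.0205, 0.134]
tool_rot: [-180.0, -0.0, -177.8]
force: [-0.8, 0.0, 0.7]
grip_width: 0.0005
grasp_force: 0.3
```

Call:
{"name": "arm_command", "arguments": {"series": [[[-2,0,0],0],[[-4,0,0],0],[[-6,0,0],0],[[-7,0,0],0],[[-8,0,0],0]]}}

```text
time_s: 4.15
tool_pos: [0.5653, 0.0208, 0.1341]
tool_rot: [180.0, 0.0, -177.8]
force: [-0.3, -0.1, -0.1]
grip_width: 0.0006
grasp_force: 0.3
```

Call:
{"name": "arm_command", "arguments": {"series": [[[-1,0,0],0],[[-2,0,0],0],[[-3,0,0],0],[[-3.5,0,0],0],[[-4,0,0],0]]}}

```text
time_s: 4.65
tool_pos: [0.5693, 0.021, 0.1341]
tool_rot: [180.0, 0.0, -177.8]
force: [0.3, -0.8, -0.4]
grip_width: 0.0005
grasp_force: 0.3
```

```bash
python3 - <<'E'
from h import *
print(np.round(env.get_obs()["force"],2))
p,D=viewer.read_camera("top")
cv2.imwrite("pics/crop2.png",cv2.resize(p[170:235,270:400],None,fx=6,fy=6,interpolation=cv2.INTER_CUBIC))
E
```

```text
[ 0.27 -0.83 -0.39]
```

View pics/crop2.png

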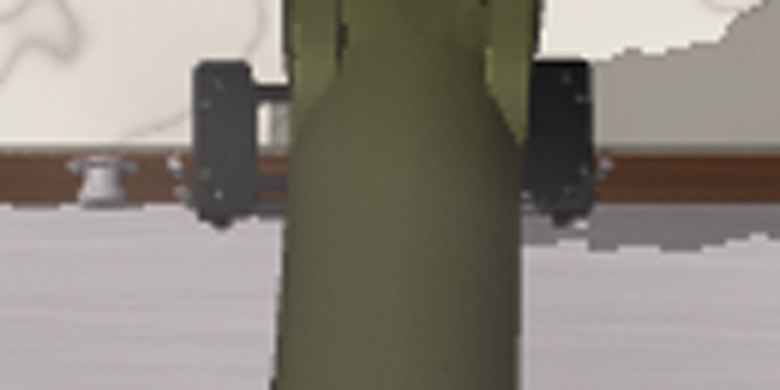

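The arm hides the door; its ends near (180,175) and (600,170) look almost flush. I keep pushing in half-millimetre steps until the stop shows in the force.

Call:
{"name": "arm_command", "arguments": {"series": [[[-0.4,0,0],0],[[-0.8,0,0],0],[[-1.2,0,0],0],[[-1.5,0,0],0],[[-1.5,0,0],0]]}}

```text
time_s: 5.2
tool_pos: [0.5701, 0.0211, 0.1341]
tool_rot: [180.0, -0.1, -177.8]
force: [-4.0, -0.6, 2.6]
grip_width: 0.0003
grasp_force: 2.1
```

Call:
{"name": "arm_command", "arguments": {"series": [[[-0.3,0,0],0],[[-0.6,0,0],0],[[-0.9,0,0],0],[[-1,0,0],0],[[-1,0,0],0]]}}

```text
time_s: 5.7
tool_pos: [0.5701, 0.0211, 0.134]
tool_rot: [180.0, -0.2, -177.8]
force: [-9.1, 0.2, 5.5]
grip_width: 0.0006
grasp_force: 3.9
```

Call:
{"name": "arm_command", "arguments": {"series": [[[10,0,0],0],[[25,0,0],0],[[40,0,0],0.01],[[52,0,0],0.01],[[52,0,0],0.01]]}}

```text
time_s: 6.2
tool_pos: [0.5191, 0.0193, 0.1341]
tool_rot: [179.9, 0.1, -178.4]
force: [-1.0, 0.0, -0.7]
grip_width: -0.0
grasp_force: 0.0
```

Call:
{"name": "arm_command", "arguments": {"series": [[[0,-20,0],0],[[0,-40,0],0],[[0,-60,0],0],[[0,-78,0],0],[[0,-78,0],0]]}}

```text
time_s: 6.7
tool_pos: [0.5228, -0.0619, 0.1344]
tool_rot: [-179.9, 0.1, -178.6]
force: [-1.0, -0.2, 0.1]
grip_width: 0.0007
grasp_force: 0.0
```

```bash
python3 - <<'E'
from h import *
o=env.get_obs();print(np.round(o["force"],2),np.round(o["tool_pos"],4),np.round(o["tool_rot"],2))
p,D=viewer.read_camera("top");np.save("top3.npy",D)
cv2.imwrite("pics/crop3.png",cv2.resize(p[170:235,270:400],None,fx=6,fy=6,interpolation=cv2.INTER_CUBIC))
E
```

```text
[-1.03 -0.16  0.11] [ 0.5228 -0.0619  0.1344] [-1.7991e+02  1.2000e-01 -1.7864e+02]
```

View pics/crop3.png

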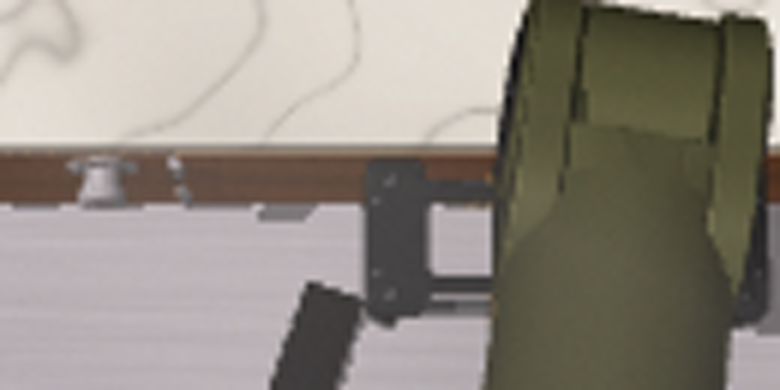

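The crop shows door A's visible part, from (190,175) to (365,175), in line with the left door and with no walnut top edge left showing, so it is shut. Now I centre the fingers on the button and press slowly.

Call:
{"name": "arm_command", "arguments": {"series": [[[-4,2,0],0],[[-9,4,0],0],[[-14,6,0],0],[[-19,6,0],0],[[-23,6,0],0]]}}

```text
time_s: 7.25
tool_pos: [0.5455, -0.0517, 0.134]
tool_rot: [-180.0, 0.0, -178.3]
force: [-0.1, 0.9, -0.3]
grip_width: 0.0006
grasp_force: 0.0
```

Call:
{"name": "arm_command", "arguments": {"series": [[[-1,0,0],0],[[-2,0,0],0],[[-3,0,0],0],[[-4,0,0],0],[[-5,0,0],0]]}}

```text
time_s: 7.75
tool_pos: [0.5498, -0.0521, 0.1341]
tool_rot: [180.0, 0.0, -178.4]
force: [0.3, -0.1, 0.7]
grip_width: 0.0008
grasp_force: 0.0
```

Call:
{"name": "arm_command", "arguments": {"series": [[[-1,0,0],0],[[-2,0,0],0],[[-3,0,0],0],[[-4,0,0],0],[[-5,0,0],0]]}}

```text
time_s: 8.25
tool_pos: [0.554, -0.052, 0.1339]
tool_rot: [180.0, -0.1, -178.4]
force: [-3.8, 0.0, 1.9]
grip_width: 0.0007
grasp_force: 1.9
```

Call:
{"name": "arm_command", "arguments": {"series": [[[-1,0,0],0],[[-2,0,0],0],[[-3,0,0],0],[[-4,0,0],0],[[-5,0,0],0]]}}

```text
time_s: 8.75
tool_pos: [0.5598, -0.0518, 0.134]
tool_rot: [-180.0, -0.0, -178.4]
force: [-3.5, -0.3, 1.7]
grip_width: 0.001
grasp_force: 1.8
```

Call:
{"name": "arm_command", "arguments": {"series": [[[-1,0,0],0],[[-2,0,0],0],[[-3,0,0],0],[[-4,0,0],0],[[-5,0,0],0]]}}

```text
time_s: 9.25
tool_pos: [0.5649, -0.0516, 0.134]
tool_rot: [180.0, -0.0, -178.4]
force: [-3.6, -0.9, 1.9]
grip_width: 0.0005
grasp_force: 1.8
```

Call:
{"name": "arm_command", "arguments": {"series": [[[-0.5,0,0],0],[[-1,0,0],0],[[-1.5,0,0],0],[[-2,0,0],0],[[-2,0,0],0]]}}

```text
time_s: 9.75
tool_pos: [0.5669, -0.0516, 0.1341]
tool_rot: [180.0, 0.0, -178.4]
force: [-2.4, -0.1, 1.9]
grip_width: 0.0004
grasp_force: 1.6
```

Call:
{"name": "arm_command", "arguments": {"series": [[[-0.5,0,0],0],[[-1,0,0],0],[[-1.5,0,0],0],[[-1.5,0,0],0],[[-1.5,0,0],0]]}}

```text
time_s: 10.25
tool_pos: [0.5683, -0.0515, 0.1341]
tool_rot: [180.0, 0.0, -178.4]
force: [-3.4, -0.7, 1.7]
grip_width: 0.0008
grasp_force: 1.8
```

Call:
{"name": "arm_command", "arguments": {"series": [[[-0.4,0,0],0],[[-0.8,0,0],0],[[-1,0,0],0],[[-1,0,0],0],[[-1,0,0],0]]}}

```text
time_s: 10.75
tool_pos: [0.5686, -0.0515, 0.1339]
tool_rot: [180.0, -0.1, -178.4]
force: [-5.4, -0.1, 2.5]
grip_width: 0.0007
grasp_force: 3.0
```

Call:
{"name": "arm_command", "arguments": {"series": [[[-0.5,0,0],0],[[-1,0,0],0],[[-1.5,0,0],0],[[-1.5,0,0],0],[[-1.5,0,0],0]]}}

```text
time_s: 11.25
tool_pos: [0.569, -0.0516, 0.1338]
tool_rot: [180.0, -0.2, -178.4]
force: [-8.0, 0.2, 5.4]
grip_width: 0.0005
grasp_force: 4.7
```

The press has met a firm stop: 8 N with almost no further motion, about 16 mm after contact. I back off and move clear so I can look.

Call:
{"name": "arm_command", "arguments": {"series": [[[10,0,0],0],[[30,0,0],0],[[60,0,0],0],[[90,0,0],0],[[110,0,0],0]]}}

```text
time_s: 11.75
tool_pos: [0.4601, -0.0543, 0.134]
tool_rot: [179.9, 0.1, -178.4]
force: [-0.3, 0.5, -0.1]
grip_width: 0.0005
grasp_force: 0.0
```

Call:
{"name": "arm_command", "arguments": {"series": [[[0,20,-30],0],[[0,60,-60],0],[[0,105,-70],0],[[0,150,-70],0],[[0,195,-70],0]]}}

```text
time_s: 12.25
tool_pos: [0.4563, 0.143, 0.2054]
tool_rot: [179.8, 0.3, -178.4]
force: [0.7, 0.4, 0.9]
grip_width: 0.0005
grasp_force: 0.0
```

Call:
{"name": "arm_command", "arguments": {"series": [[[20,40,0],0],[[40,80,0],0],[[60,120,0],0],[[80,160,0],0],[[80,160,0],0]]}}

```text
time_s: 12.75
tool_pos: [0.3671, 0.305, 0.2043]
tool_rot: [179.7, 0.1, -177.8]
force: [0.1, -1.2, 0.3]
grip_width: 0.0004
grasp_force: 0.0
```

```bash
python3 - <<'E'
from h import *
o=env.get_obs();print(np.round(o["force"],2),np.round(o["tool_pos"],3))
p,D=viewer.read_camera("top")
cv2.imwrite("pics/crop4.png",cv2.resize(p[165:230,215:455],(800,217),interpolation=cv2.INTER_CUBIC))
a=cv2.resize(p[180:220,275:320],None,fx=8,fy=8,interpolation=cv2.INTER_CUBIC)
b=cv2.resize(p[180:220,345:385],None,fx=8,fy=8,interpolation=cv2.INTER_CUBIC)
np.set_printoptions(precision=4,suppress=True)
# rows of chrome pixels (low saturation) below the slab edge at each button, from rays at z .136
T=np.array([.7005,.0236]);R=np.array([[np.cos(.0276),-np.sin(.0276)],[np.sin(.0276),np.cos(.0276)]])
from numpy.linalg import inv
v,u=np.mgrid[:400,:640];P=dep("top",np.c_[u.ravel(),v.ravel()],D);L=(P[:,:2]-T)@R
for n,c in(("left",.1495),("mid",-.0755),("right",-.3005)):
    m=(abs(L[:,1]-c)<.008)&(P[:,2]>.125)&(P[:,2]<.157)&(L[:,0]<-.1)
    print(n,"proud mm",np.sort(-L[m,0]*1000-120)[::-1][:8])
E
ls
```

```text
[ 0.1  -1.18  0.32] [0.367 0.305 0.204]
left proud mm [22.9393 22.6228 22.6145 22.5712 22.4755 22.2558 22.2531 22.2369]
mid proud mm [556.9382   9.91     8.6341   8.3174   8.1711   7.2899   7.0083   6.8344]
right proud mm [7.8778 7.6171 7.1676 7.035  6.7066 6.6174 6.4417 6.4383]
h.py
pics
scene0.npy
top0.npy
top3.npy
wP.npy
```

View pics/crop4.png

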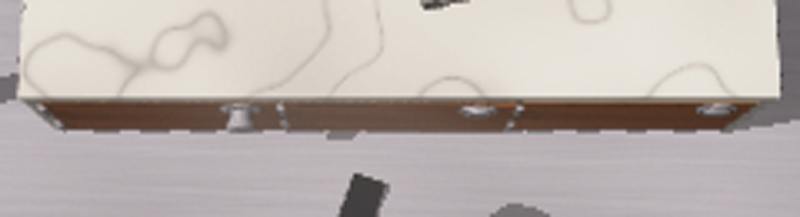

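The crop shows the left button standing out at (238,118), the middle one in at (478,110) like the right one at (716,110). There is a faint lighter line at about (505,102), so I check numerically that the door and button are fully home.

```bash
python3 - <<'E'
from h import *
np.set_printoptions(precision=2,suppress=True)
T=np.array([.7005,.0236]);R=np.array([[np.cos(.0276),-np.sin(.0276)],[np.sin(.0276),np.cos(.0276)]])
v,u=np.mgrid[:400,:640];fr=[viewer.read_camera("top") for _ in range(6)]
D=np.median([f[1] for f in fr],0);P=dep("top",np.c_[u.ravel(),v.ravel()],D);X=(P[:,:2]-T)@R
for n,c in(("left",.225),("mid",0),("right",-.225)):
    y=X[:,1]-c
    z=(P[:,2]>.03)&(P[:,2]<.15)&(abs(-X[:,0]-.12)<.03)
    f=[np.median(-X[z&(abs(y-k)<.012),0])*1000-120 for k in(.08,.04,0,-.035)]
    fe=np.median(-X[z&(abs(y+.102)<.006),0])*1000-120
    m=(abs(y+.0755)<.009)&(P[:,2]>.128)&(P[:,2]<.15)&(abs(-X[:,0]-.12)<.03)
    print(n,"face",np.array(f),"free edge",fe,"button",np.sort(-X[m,0]*1000-120)[::-1][:10])
a=fr[0][0]
for n,c in (("mid",0),("right",-.225)):
    # colour down the column just beside the free edge, around the slab edge
    for k in(.06,-.04,-.1):
        q=T+R@np.array([-.12,c+k]);o=viewer.calibration("top");p=np.linalg.inv(o["T"])@np.r_[q,.18,1]
        K=o["K"];uu=K[0,0]*p[0]/-p[2]+K[0,2];vv=K[1,1]*-p[1]/-p[2]+K[1,2]
        print(n,k,round(uu,1),round(vv,1),[f[0][int(round(vv))-1+j,int(round(uu))].tolist() for f in fr[:1] for j in range(6)])
E
```

```text
left face [0.87 0.8  0.85 0.83] free edge 0.8259171927372222 button [22.79 22.64 22.58 22.57 22.5  22.45 22.42 22.35 22.34 22.33]
mid face [1.11 1.48 1.82 2.09] free edge 2.729578053223861 button [8.68 8.47 8.46 8.44 8.33 8.1  6.94 6.88 6.82 6.52]
right face [0.76 0.75 0.72 0.64] free edge 0.7490027240903885 button [7.41 7.19 7.15 7.01 6.85 6.83 6.67 6.63 6.53 6.49]
mid 0.06 315.3 193.7 [[197, 206, 213], [129, 136, 143], [96, 107, 121], [70, 78, 99], [71, 82, 105], [71, 81, 104]]
mid -0.04 348.1 193.7 [[204, 213, 219], [127, 134, 141], [87, 97, 112], [59, 75, 106], [59, 72, 97], [60, 72, 97]]
mid -0.1 367.8 193.7 [[208, 217, 224], [124, 130, 138], [86, 102, 123], [57, 85, 136], [47, 61, 90], [50, 64, 90]]
right 0.06 389.1 193.7 [[217, 223, 228], [132, 140, 147], [91, 113, 137], [37, 53, 83], [41, 56, 87], [41, 57, 88]]
right -0.04 421.9 193.7 [[216, 223, 228], [131, 140, 148], [94, 114, 137], [36, 51, 83], [36, 52, 82], [37, 53, 82]]
right -0.1 441.6 193.7 [[212, 221, 227], [126, 134, 142], [91, 112, 133], [94, 99, 104], [91, 95, 100], [105, 108, 113]]
```

The depth shows the button home (about 6 mm proud of its door). However, the door's free edge stands about 2 mm out (~0.009 rad), probably a rebound from my quick release. I return, close it again gently on the homed button, and release slowly.

Call:
{"name": "arm_command", "arguments": {"series": [[[-20,-40,0],0],[[-40,-80,0],0],[[-60,-120,0],0],[[-80,-160,0],0],[[-80,-160,0],0]]}}

```text
time_s: 13.6
tool_pos: [0.4585, 0.1327, 0.2046]
tool_rot: [-179.9, 0.1, -179.1]
force: [0.4, 0.5, 0.1]
grip_width: 0.0006
grasp_force: 0.0
```

Call:
{"name": "arm_command", "arguments": {"series": [[[0,-45,0],0],[[0,-90,0],0],[[0,-135,10],0],[[0,-175,35],0],[[0,-197,70],0]]}}

```text
time_s: 14.1
tool_pos: [0.4624, -0.0607, 0.1352]
tool_rot: [180.0, 0.3, -178.7]
force: [0.7, 0.5, -0.5]
grip_width: 0.0004
grasp_force: 0.0
```

Call:
{"name": "arm_command", "arguments": {"series": [[[-30,0,0],0],[[-60,0,0],0],[[-80,0,0],0],[[-92,0,0],0],[[-98,0,0],0]]}}

```text
time_s: 14.6
tool_pos: [0.5598, -0.0542, 0.1339]
tool_rot: [-180.0, 0.0, -178.4]
force: [-0.5, 0.8, -0.3]
grip_width: 0.0002
grasp_force: 0.0
```

Call:
{"name": "arm_command", "arguments": {"series": [[[-1,0,0],0],[[-2,0,0],0],[[-3,0,0],0],[[-4,0,0],0],[[-5,0,0],0]]}}

```text
time_s: 15.1
tool_pos: [0.5637, -0.0536, 0.1343]
tool_rot: [180.0, 0.0, -178.4]
force: [0.0, -0.4, -0.4]
grip_width: 0.0002
grasp_force: 0.0
```

Call:
{"name": "arm_command", "arguments": {"series": [[[-0.8,0,0],0],[[-1.6,0,0],0],[[-2.4,0,0],0],[[-3.2,0,0],0],[[-4,0,0],0]]}}

```text
time_s: 15.6
tool_pos: [0.5679, -0.0536, 0.134]
tool_rot: [180.0, -0.0, -178.4]
force: [0.1, 0.4, 0.9]
grip_width: 0.0003
grasp_force: 0.2
```

Call:
{"name": "arm_command", "arguments": {"series": [[[-0.3,0,0],0],[[-0.6,0,0],0],[[-0.9,0,0],0],[[-1.2,0,0],0],[[-1.2,0,0],0]]}}

```text
time_s: 16.1
tool_pos: [0.5683, -0.0536, 0.1339]
tool_rot: [180.0, -0.1, -178.4]
force: [-4.6, 0.0, 1.3]
grip_width: 0.0007
grasp_force: 2.0
```

Call:
{"name": "arm_command", "arguments": {"series": [[[-0.3,0,0],0],[[-0.6,0,0],0],[[-0.9,0,0],0],[[-0.9,0,0],0],[[-0.9,0,0],0]]}}

```text
time_s: 16.6
tool_pos: [0.5686, -0.0536, 0.1337]
tool_rot: [180.0, -0.2, -178.4]
force: [-6.0, 0.3, 2.4]
grip_width: 0.0003
grasp_force: 3.3
```

```bash
cat > m.py <<'E'
from h import *
np.set_printoptions(precision=2,suppress=True)
T=np.array([.7005,.0236]);R=np.array([[np.cos(.0276),-np.sin(.0276)],[np.sin(.0276),np.cos(.0276)]])
v,u=np.mgrid[:400,:640];fr=[viewer.read_camera("top") for _ in range(4)]
D=np.median([f[1] for f in fr],0);P=dep("top",np.c_[u.ravel(),v.ravel()],D);X=(P[:,:2]-T)@R
for n,c in(("left",.225),("mid",0),("right",-.225)):
    y=X[:,1]-c;ok=abs(-X[:,0]-.12)<.03
    z=(P[:,2]>.03)&(P[:,2]<.15)&ok
    f=[np.median(-X[z&(abs(y-k)<.01),0])*1000-120 for k in(.09,.07,.05,.03,.01,-.01,-.03,-.105)]
    m=(abs(y+.0755)<.009)&(P[:,2]>.128)&(P[:,2]<.15)&ok
    print(n,"face",np.array(f),"button",np.sort(-X[m,0]*1000-120)[::-1][:8])
o=env.get_obs();print(np.round(o["force"],1),np.round(o["tool_pos"],4),o["time_s"])
E
python3 m.py
```

```text
left face [0.91 0.91 0.95 0.84 0.8  0.9  0.86 0.83] button [22.79 22.69 22.62 22.54 22.42 22.27 22.18 21.84]
mid face [0.78 0.81 0.76 0.75  nan 0.69 0.82  nan] button []
right face [ nan  nan  nan 0.62 0.65 0.68 0.69 0.5 ] button [7.54 7.36 7.28 7.12 6.89 6.85 6.82 6.77]
[-5.5  0.9  3. ] [ 0.57 -0.05  0.13] 16.8
  return _methods._mean(a, axis=axis, dtype=dtype,
  ret = ret.dtype.type(ret / rcount)
```

Pressed, the door is flush (0.8 mm, the same as its neighbours), so it did rebound before. Now I release very slowly.

Call:
{"name": "arm_command", "arguments": {"series": [[[0.2,0,0],0],[[0.4,0,0],0],[[0.6,0,0],0],[[0.8,0,0],0],[[1.0,0,0],0]]}}

```text
time_s: 17.3
tool_pos: [0.5685, -0.0535, 0.1339]
tool_rot: [180.0, -0.1, -178.4]
force: [-4.7, 0.6, 1.7]
grip_width: 0.0002
grasp_force: 2.4
```

Call:
{"name": "arm_command", "arguments": {"series": [[[0.15,0,0],0],[[0.3,0,0],0],[[0.45,0,0],0],[[0.6,0,0],0],[[0.75,0,0],0]]}}

```text
time_s: 17.8
tool_pos: [0.5685, -0.0535, 0.1341]
tool_rot: [-180.0, 0.0, -178.4]
force: [-2.8, -0.2, 0.3]
grip_width: 0.0002
grasp_force: 1.7
```

Call:
{"name": "arm_command", "arguments": {"series": [[[0.15,0,0],0],[[0.3,0,0],0],[[0.45,0,0],0],[[0.6,0,0],0],[[0.75,0,0],0]]}}

```text
time_s: 18.3
tool_pos: [0.5681, -0.0535, 0.1342]
tool_rot: [-180.0, 0.1, -178.4]
force: [-0.6, -0.4, -1.3]
grip_width: 0.0007
grasp_force: 0.5
```

Call:
{"name": "arm_command", "arguments": {"series": [[[0.2,0,0],0],[[0.4,0,0],0],[[0.6,0,0],0],[[1,0,0],0],[[2,0,0],0]]}}

```text
time_s: 18.8
tool_pos: [0.5657, -0.0536, 0.1342]
tool_rot: [180.0, 0.0, -178.4]
force: [-0.3, 0.2, -0.0]
grip_width: 0.0007
grasp_force: 0.0
```

```bash
python3 -W ignore m.py
```

```text
left face [0.88 0.93 0.81 0.92 0.83 0.82 0.75 0.76] button [22.8  22.8  22.75 22.66 22.57 22.54 22.39 22.32]
mid face [0.66 0.76 0.69 0.77  nan 0.59 0.73  nan] button []
right face [ nan  nan  nan 0.67 0.75 0.76 0.64 0.53] button [7.4  7.29 7.26 7.22 7.05 6.97 6.85 6.74]
[ 0.5  0.2 -0.8] [ 0.57 -0.05  0.13] 19.0
```

The door stays shut with the finger off it. I retreat and do a last check.

Call:
{"name": "arm_command", "arguments": {"series": [[[5,0,0],0],[[20,0,0],0],[[45,0,0],0],[[75,0,0],0],[[105,0,0],0]]}}

```text
time_s: 19.5
tool_pos: [0.4592, -0.0568, 0.1338]
tool_rot: [-180.0, -0.0, -178.4]
force: [-0.2, -0.4, 0.7]
grip_width: 0.0009
grasp_force: 0.0
```

Call:
{"name": "arm_command", "arguments": {"series": [[[0,20,-30],0],[[0,60,-60],0],[[0,105,-70],0],[[0,150,-70],0],[[0,195,-70],0]]}}

```text
time_s: 20.0
tool_pos: [0.4548, 0.14, 0.205]
tool_rot: [179.9, 0.1, -178.4]
force: [1.4, -0.0, 0.4]
grip_width: 0.0007
grasp_force: 0.0
```

Call:
{"name": "arm_command", "arguments": {"series": [[[20,40,0],0],[[40,80,0],0],[[60,120,0],0],[[80,160,0],0],[[80,160,0],0]]}}

```text
time_s: 20.5
tool_pos: [0.3662, 0.3017, 0.2039]
tool_rot: [179.9, -0.1, -177.8]
force: [0.3, -0.9, 0.3]
grip_width: 0.0005
grasp_force: 0.0
```

```bash
python3 -W ignore m.py
```

```text
left face [0.86 0.85 0.9  0.8  0.85 0.81 0.73 0.96] button [22.46 22.39 22.38 22.35 22.34 22.25 22.23 22.17]
mid face [0.78 0.8  0.77 0.78 0.75 0.76 0.79 0.8 ] button [6.91 6.77 6.74 6.69 6.61 6.61 6.55 6.53]
right face [0.76 0.79 0.73 0.7  0.7  0.64 0.59 0.5 ] button [7.24 7.11 7.1  7.07 7.06 7.05 6.92 6.9 ]
[-1.   0.5  0.7] [0.37 0.29 0.2 ] 20.7
```

The middle door is flush along its whole width, its button reads the same as the latched right one, and the left button is still out.

```bash
python3 -c "
from cell import env
print(env.sign_off())"
```

```text
the job is handed in; nothing more can be done
None
```

The job is handed in: the middle door is shut flush and its button is fully home; it rebounded about 2 mm after the first press, so I closed it again and released slowly, and the other two doors and their buttons measured unchanged.

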